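Close a test fixture: tuck the cover plate under its lip, lay it flat and bolt it

TASK

Close the test fixture: take the cover plate by its black grip, tilt its yellow-striped edge in under the fixture's blue lip and let the plate down flat into the pocket without dropping it. Then push the red bolt fully home over the plate's free edge and let go, leaving the jar, the screwdriver and the chip tray where they are.

Things in the scene. Friction and masses are not known exactly. Their poses are not given: they have to be found in the camera images.
- pocket (a point): Centre of the pocket's floor in the fixed test fixture, 20 mm above the table. Axes: z up, +x from the blue lip towards the red bolt, roughly away from the robot. The pocket is 124 mm long (x -62 to +62 mm) and 97 mm wide; side rails 8 mm tall; at the +x end two corner stops 16 mm tall (x 62 to 72, 22 to 50 mm either side of the middle), the bolt between them.
- lip_edge (a point): Middle of the lower front edge of the blue lip, 48 mm along -x of pocket and 12 mm above the pocket floor; axes as pocket. The lip is 110 mm wide, 8 mm thick (top 20 mm above the floor) and overhangs the floor by 14 mm, back to the wall at x = -62 mm. The plate only goes in with its striped edge under the lip first, its other end held higher.
- fixture: The test fixture, fixed to the table: dark steel base 212 x 130 x 20 mm with grey walls, a green contact board in its pocket, a blue lip at the -x end and a red slide bolt at the +x end. Origin on the table straight under pocket; the base runs from x = -82 to +130 mm.
- plate_grip (a point): Middle of the cover plate's black grip, 26 mm above the plate's underside. The loose plate: aluminium, 120 (x) x 90 x 6 mm, 0.19 to 0.29 kg, yellow stripe on top along its -x edge, green boards with chips. The grip stands at its centre, 30 (x) by 16 mm (y), top 42 mm above the underside: pinch it across y. Axes: x from striped to free edge, z up. It starts flat on a fixed rubber pad 10 mm thick.
- plate_tongue (a point): Middle of the plate's striped edge, on its underside: 60 mm along -x and 26 mm below plate_grip. Axes as the plate's.
- plate_free_edge (a point): Middle of the plate's other (free) edge, on its underside: 60 mm along +x and 26 mm below plate_grip. Axes as the plate's.
- bolt_knob (a point): Point on the red bolt's upright knob, 59.5 mm above the table; the knob is 14 x 14 mm, its top 17 mm above this point, its foot 23 mm below, on a red slab 30 mm wide and 8 mm thick. The slab's tip is 35 mm ahead of the knob (towards the lip), its underside 2.5 mm above a seated plate. Axes as pocket. Pinch it across y and move it along -x.
- bolt (a joint): Travel of the red bolt in m: 0 = fully withdrawn, 0.026 = fully home over the plate's edge (towards the lip, the -x direction of pocket). It starts at 0 to 0.004, has about 2 N of friction and stays where it is left.
- plate: The same cover plate; origin at the centre of its underside, axes as plate_grip.
- jar: Small amber jar, 40 mm across, 55 mm tall, standing on the table; origin at its foot. Leave it.
- driver: Screwdriver 150 mm long lying on the table, origin at its underside. Leave it.
- chip_tray: Grey divided tray 90 x 110 x 18 mm on the table at the left, origin at its underside. Leave it.
Things that resemble listed ones, but are neither listed nor needed, are in the scene too. Of the things like the plate, leave any that is orange or turquoise; of the rest the smaller one is meant.

How it is judged:
By the outcome, as a careful person would: the job done as asked, in the order asked, and still so for the second after the job is handed in, with the robot touching nothing.
It also fails if it takes over 58 s, if anything falls off the work surface, if the arm or the gripper's body presses on something with over 40 N, if the wrist force passes 120 N, or if a joint passes its speed limit or range.

ROBOT

A 6-joint arm with a two-finger parallel gripper is mounted at the origin on the work surface. World frame = base frame: x ahead of the robot, y to its left, z up, the work surface at z = 0. Lengths are in mm, angles in rad, forces in N, time in s.
With the tool pointing down it reaches from about 275 to 725 mm from the base axis. Payload 5.6 kg.
Tool frame: the origin (TCP) lies between the finger pads; the fingertips stand robot.finger_overhang ahead of it and the grasp point (between the pads) lies 6 mm ahead of it (robot.finger_overhang is the distance from the TCP to the fingertips, in mm); z points along the fingers, x is the direction in which the jaws open and shut, and the axes are right-handed (so a half turn about z gives the same grasp; the last joint's range is limited). The gripper opens to 85 mm and grips with 20 to 120 N. Pads are 22 mm wide; open, the fingers measure 114 mm over their backs; the gripper's body (76 mm by 85 mm) begins 54 mm behind the grasp point. The pads swing forward as they close: fully open they stand 13 mm farther back than shut.
Start: joints at [1.404, 0.255, 0.108, 0, -1.424, -0.285], TCP at [240.095, 494.82, 256.283] pointing down, gripper open.
Joint ranges: [-2.95, 2.95], [-1.21, 1.97], [-1.09, 1.5], [-2.87, 1.71], [-2.94, -0.07], [-3.05, 3.05]. Speed limits (rad/s): [2.57, 2.57, 3.14, 3.14, 3.14, 3.14].

INTERFACE

Orientations are given as a unit quaternion [w, x, y, z].
In Python, from cell import robot, get_image, camera_info, workorder gives the robot as it stands. The module is installed in compiled form; this text tells all that it offers.
- The arm moves only by the tool apply_moves, never from a script. Its argument "targets" is a list of rows, each a list of 2 entries, a list of its own where there are three numbers: the shift along the world's x, y, z in mm, then the turn about the world's z in degrees. A call has 1 to 10 rows; each row shifts and turns the commanded pose from where the row before left it; what a row does not reach is not made up. A row lasts 1/10 s, in which the tool goes at most 50 mm and 8.59 degrees, less where a joint would pass 70% of its speed; a pose out of reach is approached as far as the arm can. A call with a gripper value outside its range is refused whole. "grip" is the finger opening in mm, from 0 to 85.4, set as the call begins (left out, the last holds). The fingers move at their own pace and stop on an object; the grip force is fixed at half the most. Time passes only in rows, so rows that do not move let the fingers close. It gives the time, the measured TCP pose, the force and the opening at its end, in the units of the state.
- robot.get_obs(): the state, without advancing time (a new reading comes with each control period).
- get_image(name): name is "scene" or "top" or "wrist"; returns the picture (480x640x3 uint8, red, green, blue); there is no depth.
- camera_info(name): a dict with "intrinsics" (3x3 intrinsics, pixels), "world_to_cam" (4x4, takes a point from world to camera coordinates). Camera axes: x right, y up, looking along -z (the intrinsics and any distortion apply to the point x, -y, -z); pixel columns grow to the right and rows downward; lengths in mm; the calibration is good to about 2 mm. A picture is of the moment at which its call begins: read the wrist's pose just before it. camera_info takes no time and is no camera call; for the wrist camera it gives the pose at the moment of the call.
- workorder.sign_off(): hands the job in, once; it reports no verdict.
The state is a dict: "clock": time; "joints": joint angles; "dq": joint speeds; "effort": joint torques, N m; "position": TCP position; "ee_rot": TCP orientation; "ft_force": force on the tool from outside, world axes, zero at the start; "moment": the same for the moment, N m; "gripper_width": finger opening in mm.
Only numpy, scipy, OpenCV 4.12 (cv2) and the standard library are available. Lean on these libraries where they do the work, as an engineer would, in place of code of your own. Each camera call takes 0.05 s, during which the arm holds its last target.

## Working session

There is one attempt and no reset: what is moved stays moved. The work goes in short steps, Python scripts to look and compute and a tool call to move; the robot and the scene stay as the last step left them, time stands still between calls to the robot, and variables do not carry over. Pictures are saved under pics/ and viewed, and the job is handed in when it is done.

Besides the shell and the picture viewer there is one more tool, called after ">>>" by a JSON object that holds its "fn" and its "kwargs", one argument or row to a line. apply_moves: Moves the arm, as the interface text tells. Its arguments: {"type":"object","properties":{"targets":{"type":"array"},"grip":{"type":"number"}},"required":["targets"]}

```bash
mkdir -p pics
python3 - <<'E'
from cell import robot,get_image,camera_info
import cv2
o=robot.get_obs();print(o, robot.finger_overhang)
for n in("scene","top"):
    cv2.imwrite(f"pics/{n}0.png",get_image(n)[:,:,::-1]);c=camera_info(n);print(n,c)
E
```

```text
{'clock': 0.0, 'joints': array([ 1.40359179e+00,  2.55743088e-01,  1.07008504e-01, -4.61669908e-04,
       -1.42389156e+00, -2.84581512e-01]), 'dq': array([-0.00048316, -0.00158656, -0.0015008 , -0.00051988,  0.00126964,
       -0.00211811]), 'effort': array([ 1.19796157e-03, -3.86628234e+01,  2.37931287e+01,  5.36500499e+00,
       -6.18078964e-03,  1.35203064e-05]), 'position': array([239.8792443 , 494.43934842, 255.40137119]), 'ee_rot': array([-7.78513870e-04, -5.30737809e-01,  8.47535538e-01, -5.32071889e-04]), 'ft_force': array([ 0.22561099,  0.53588323, -0.57279094]), 'moment': array([ 0.00902132, -0.0247936 , -0.01400974]), 'gripper_width': 85.64942153560621} 25.0
scene {'intrinsics': array([[510.20098671,   0.        , 314.95472753],
       [  0.        , 510.20098671, 243.32090619],
       [  0.        ,   0.        ,   1.        ]]), 'world_to_cam': array([[-8.82078584e-01,  4.71044115e-01, -7.40356216e-03,
         4.50506104e+02],
       [-3.95806949e-01, -7.32483416e-01,  5.53899724e-01,
         2.45451892e+02],
       [ 2.55488219e-01,  4.91513466e-01,  8.32550469e-01,
        -1.18216905e+03],
       [ 0.00000000e+00,  0.00000000e+00,  0.00000000e+00,
         1.00000000e+00]])}
top {'intrinsics': array([[538.36184185,   0.        , 320.96251758],
       [  0.        , 538.36184185, 232.14580706],
       [  0.        ,   0.        ,   1.        ]]), 'world_to_cam': array([[-7.73257620e-03, -9.99898395e-01, -1.19752239e-02,
         1.13620416e+02],
       [ 9.87318438e-01, -9.53314750e-03,  1.58465834e-01,
        -5.34367611e+02],
       [-1.58563895e-01, -1.05980102e-02,  9.87291838e-01,
        -8.54148887e+02],
       [ 0.00000000e+00,  0.00000000e+00,  0.00000000e+00,
         1.00000000e+00]])}
```

View pics/scene0.png

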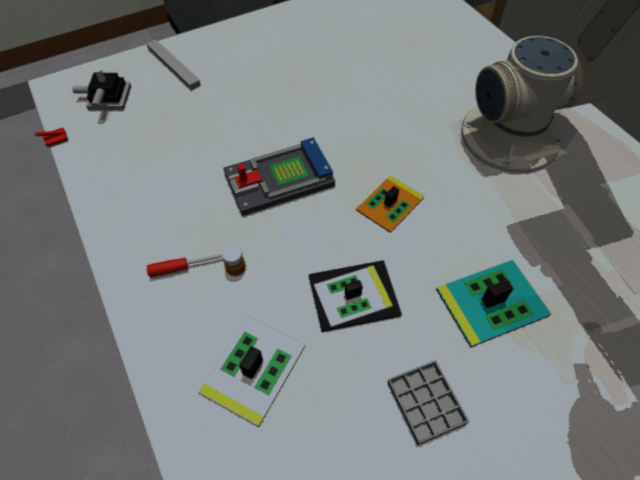

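View pics/top0.png

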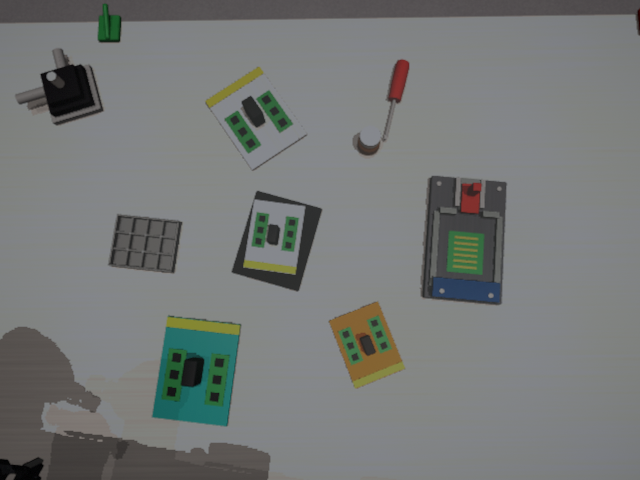

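Candidates in the top view: white plate with bright boards on the black pad (275,236), larger white plate (255,118), orange (367,345) and turquoise (195,370). Of the two white ones, the smaller is meant, which is the one on the pad at (275,236). I'll confirm that in a crop and measure.

```bash
cat > h.py <<'E'
import numpy as np,cv2
from cell import robot,get_image,camera_info
def cam(n):
    c=camera_info(n);return np.array(c["intrinsics"]),np.array(c["world_to_cam"])
def ray(K,T,uv,z):
    uv=np.atleast_2d(np.asarray(uv,float))
    d=np.c_[(uv[:,0]-K[0,2])/K[0,0],-(uv[:,1]-K[1,2])/K[1,1],-np.ones(len(uv))]
    R=T[:3,:3];C=-R.T@T[:3,3];D=d@R
    return C+D*((z-C[2])/D[:,2])[:,None]
def proj(K,T,p):
    p=np.atleast_2d(p);q=p@T[:3,:3].T+T[:3,3]
    return np.c_[K[0,0]*q[:,0]/-q[:,2]+K[0,2],K[1,1]*-q[:,1]/-q[:,2]+K[1,2]]
def mask(hsv,lo,hi,roi=None):
    m=cv2.inRange(hsv,lo,hi)
    if roi:
        z=np.zeros_like(m);x0,y0,x1,y1=roi;z[y0:y1,x0:x1]=m[y0:y1,x0:x1];m=z
    return m
def big(m):
    c=max(cv2.findContours(m,cv2.RETR_EXTERNAL,cv2.CHAIN_APPROX_NONE)[0],key=cv2.contourArea);return c
E
python3 - <<'E'
from h import *
im=cv2.imread("pics/top0.png");h=cv2.cvtColor(im,cv2.COLOR_BGR2HSV);K,T=cam("top")
def rect(m,z,name):
    c=big(m);w=ray(K,T,c[:,0],z)[:,:2].astype(np.float32);r=cv2.minAreaRect(w);M=w.mean(0);print(name,r,cv2.contourArea(c));return r
rect(mask(h,(22,120,90),(35,255,255),(225,180,330,290)),16,"stripe")
rect(mask(h,(22,120,90),(35,255,255),(200,60,330,170)),6,"bigstripe")
rect(mask(h,(105,90,40),(125,255,255),(415,260,515,310)),40,"lip")
rect(mask(h,(0,150,80),(8,255,255),(445,170,495,215)),36,"bolt")
rect(mask(h,(45,100,60),(75,255,255),(430,220,500,285)),22,"board")
rect(mask(h,(0,0,0),(179,255,70),(262,218,285,250)),45,"grip")
a=cv2.resize(im[150:310,215:520],None,fx=2.6,fy=2.6,interpolation=cv2.INTER_CUBIC);cv2.imwrite("pics/crop1.png",a)
E
```

```text
stripe ((481.5765075683594, 197.8618927001953), (89.87566375732422, 10.078245162963867), 81.65543365478516) 254.5
bigstripe ((811.18310546875, 265.5303039550781), (14.37353801727295, 116.99654388427734), 33.91206359863281) 420.0
lip ((439.03961181640625, -127.54510498046875), (109.19670104980469, 32.246185302734375), 84.09156799316406) 1220.0
bolt ((585.41015625, -142.40179443359375), (28.61269187927246, 34.28617477416992), 86.91907501220703) 274.5
board ((502.19183349609375, -134.0970458984375), (58.96285629272461, 68.90909576416016), 84.15666198730469) 1344.0
grip ((532.4310302734375, 189.0144500732422), (18.395654678344727, 32.07714080810547), 81.07670593261719) 179.5
```

View pics/crop1.png

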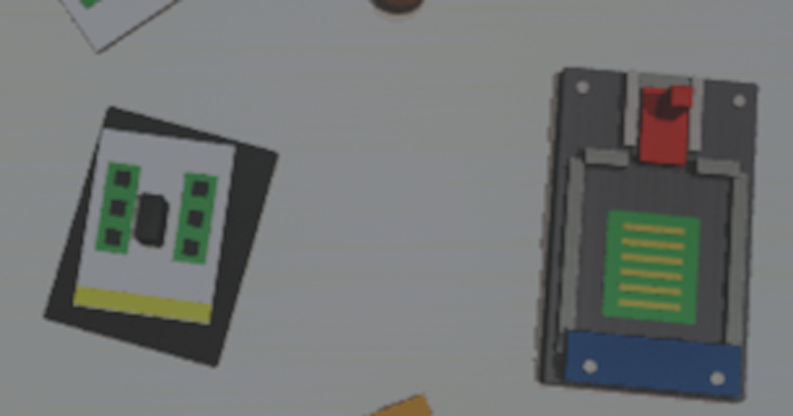

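The crop shows the white plate on the pad, with its stripe 90 mm wide. That makes it the specified plate; the other white one measures 117 mm. The fixture axes are at about -6° and the plate at about -8.5°. I'll move above the plate for a close look.

>>> {"fn": "apply_moves", "kwargs": {
  "targets": [
    [[29,-30,-5],1.75],
    [[29,-30,-5],1.75],
    [[29,-30,-5],1.75],
    [[29,-30,-5],1.75],
    [[29,-31,-5],1.75],
    [[29,-31,-5],1.75],
    [[29,-31,-5],1.75],
    [[29,-31,-5],1.75],
    [[30,-31,-5],1.75],
    [[30,-31,-5],1.75]
  ],
  "grip": 60
}}

```text
clock: 1.1
position: [532.9, 187.3, 205.7]
ee_rot: [-0.0, -0.654, 0.756, 0.0]
ft_force: [0.6, 0.4, -0.6]
gripper_width: 60.2
```

>>> {"fn": "apply_moves", "kwargs": {
  "targets": [
    [[0,0,0],0],
    [[0,0,0],0]
  ]
}}

```text
clock: 1.3
position: [532.3, 187.8, 205.4]
ee_rot: [-0.001, -0.653, 0.758, 0.0]
ft_force: [-0.4, 0.6, -1.1]
gripper_width: 60.1
```

Run:
```python
from h import *
o=robot.get_obs();K,T=cam("wrist");im=get_image("wrist")[:,:,::-1];cv2.imwrite("pics/w1.png",im)
np.savez("w1.npz",K=K,T=T);print(o["clock"],o["position"],o["ee_rot"],o["gripper_width"]);print(np.round(-T[:3,:3].T@T[:3,3],1))
```

```text
1.3 [532.26146402 187.82473068 205.36222974] [-8.50959696e-04 -6.52559702e-01  7.57736796e-01  2.42754655e-04] 60.062732152151625
[611.1 175.3 323.1]
```

View pics/w1.png

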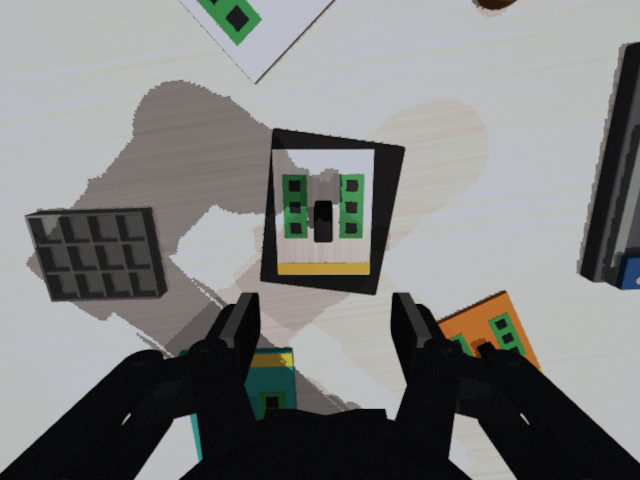

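The wrist view shows the plate at (275–373, 150–275), nearly square to the image. Its stripe is at the bottom near (323,268) and the grip at (323,220), midway between the fingers. I'll measure the grip and the stripe.

```bash
python3 - <<'E'
from h import *
im=cv2.imread("pics/w1.png");d=np.load("w1.npz");K,T=d["K"],d["T"];h=cv2.cvtColor(im,cv2.COLOR_BGR2HSV)
c=big(mask(h,(15,120,90),(35,255,255),(260,255,390,285)));w=ray(K,T,c[:,0],16)[:,:2]
print("stripe",cv2.minAreaRect(w.astype(np.float32)))
c=big(mask(h,(0,0,0),(179,255,60),(305,196,340,250)));x,y,ww,hh=cv2.boundingRect(c);print(x,y,ww,hh)
# top face of grip: darker? print column profile
print(im[196:248,323].sum(1))
top=ray(K,T,c[:,0],52)[:,:2];print("grip",cv2.minAreaRect(top.astype(np.float32)))
E
python3 - <<'E'
import cv2
im=cv2.imread("pics/w1.png");cv2.imwrite("pics/w1c.png",cv2.resize(cv2.convertScaleAbs(im[140:290,260:400],alpha=1.5,beta=20),None,fx=4,fy=4,interpolation=cv2.INTER_CUBIC))
E
```

```text
stripe ((481.2616882324219, 195.99465942382812), (90.60337829589844, 11.694029808044434), 81.40089416503906)
313 201 19 41
[312 320 312 292 192  10   8  12  16  13  20   8  15  23  25  16  32  14
  31  29  29  14  19  24  18  50  89  89  86  86  93  82  85  90  89  84
  90  91  81  88  85  86  76  82  85  73 326 517 515 515 513 514]
grip ((538.422119140625, 188.1034393310547), (14.935534477233887, 34.33530044555664), 81.77339935302734)
```

View pics/w1c.png

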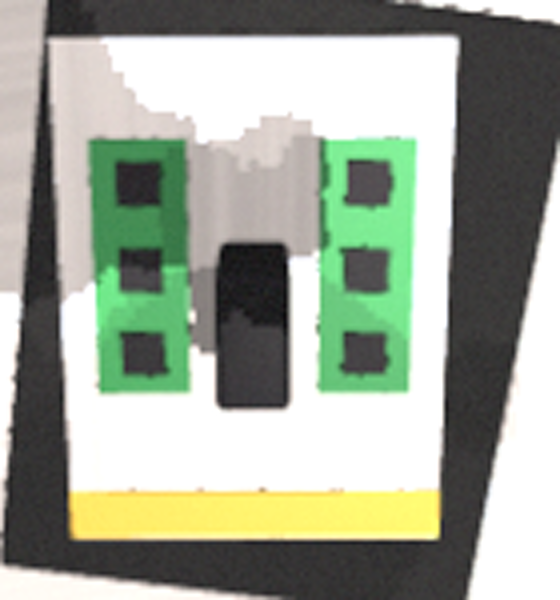

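>>> {"fn": "apply_moves", "kwargs": {
  "targets": [
    [[1,0,-30],0],
    [[1,0,-36],0],
    [[0,0,-36],0],
    [[0,0,-30],0],
    [[0,0,-16],0],
    [[0,0,-8],0],
    [[0,0,0],0],
    [[0,0,0],0]
  ],
  "grip": 55
}}

```text
clock: 2.15
position: [534.6, 189.7, 51.5]
ee_rot: [0.001, -0.654, 0.757, -0.0]
ft_force: [0.5, 1.0, 0.7]
gripper_width: 55.0
```

>>> {"fn": "apply_moves", "kwargs": {
  "targets": [
    [[0,0,0],0],
    [[0,0,0],0],
    [[0,0,0],0],
    [[0,0,0],0],
    [[0,0,0],0],
    [[0,0,0],0],
    [[0,0,0],0],
    [[0,0,0],0]
  ],
  "grip": 8
}}

```text
clock: 2.95
position: [534.6, 189.2, 51.2]
ee_rot: [0.001, -0.654, 0.757, -0.0]
ft_force: [-1.7, 1.3, 6.1]
gripper_width: 15.0
```

Run:
```python
from h import *
o=robot.get_obs();print(o["position"],o["ft_force"],o["gripper_width"])
K,T=cam("wrist");cv2.imwrite("pics/w2.png",get_image("wrist")[:,:,::-1])
```

```text
[534.59731131 189.19990158  51.21010946] [-1.68292585  1.33835645  6.09152752] 14.959017138562695
```

View pics/w2.png

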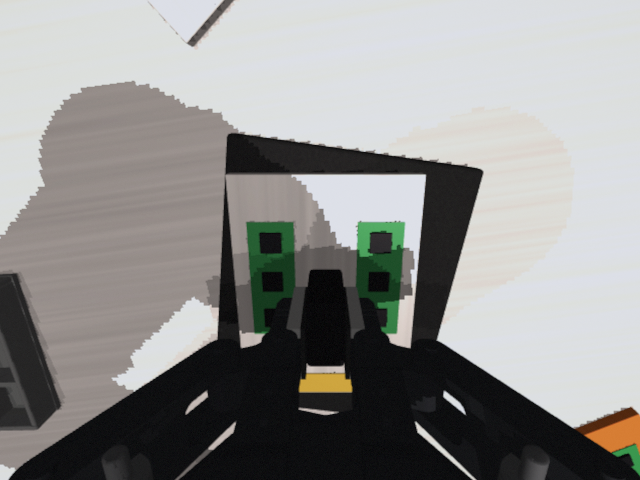

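Gripped: the opening holds at 15.0. I'll lift and check whether the plate stays level in the pinch, then go over to the robot side of the fixture.

>>> {"fn": "apply_moves", "kwargs": {
  "targets": [
    [[0,0,8],0],
    [[0,0,15],0],
    [[0,0,25],0],
    [[0,0,30],0],
    [[0,0,22],0],
    [[0,0,0],0],
    [[0,0,0],0]
  ]
}}

```text
clock: 3.7
position: [533.5, 188.7, 149.7]
ee_rot: [-0.0, -0.653, 0.757, 0.0]
ft_force: [0.3, 0.6, -2.8]
gripper_width: 15.3
```

>>> {"fn": "apply_moves", "kwargs": {
  "targets": [
    [[-8,-15,0],0.3],
    [[-17,-34,0],0.3],
    [[-17,-34,0],0.3],
    [[-20,-38,0],0.3],
    [[-20,-38,0],0.3],
    [[-20,-38,0],0.3],
    [[-20,-38,0],0.3],
    [[-17,-34,0],0.3],
    [[-15,-29,0],0.2],
    [[-8,-12,0],0]
  ]
}}

```text
clock: 4.7
position: [369.2, -122.9, 148.6]
ee_rot: [-0.001, -0.67, 0.743, 0.001]
ft_force: [0.7, 0.1, -2.9]
gripper_width: 14.9
```

>>> {"fn": "apply_moves", "kwargs": {
  "targets": [
    [[0,0,0],0],
    [[0,0,0],0],
    [[0,0,0],0]
  ]
}}

```text
clock: 5.0
position: [372.1, -120.7, 149.7]
ee_rot: [-0.0, -0.671, 0.742, 0.0]
ft_force: [0.2, 0.0, -3.2]
gripper_width: 15.1
```

Run:
```python
from h import *
o=robot.get_obs();print(o["clock"],o["position"],o["ee_rot"],o["ft_force"],o["gripper_width"])
K,T=cam("wrist");np.savez("w3.npz",K=K,T=T);cv2.imwrite("pics/w3.png",get_image("wrist")[:,:,::-1]);cv2.imwrite("pics/s3.png",get_image("scene")[:,:,::-1])
a=cv2.imread("pics/s3.png");cv2.imwrite("pics/s3c.png",cv2.resize(a[60:300,180:500],None,fx=2.4,fy=2.4,interpolation=cv2.INTER_CUBIC))
```

```text
5.0 [ 372.06427553 -120.68772704  149.68247616] [-4.03549865e-04 -6.70694259e-01  7.41733658e-01  4.77986769e-04] [ 0.24247935  0.0122662  -3.19320442] 15.118856228538048
```

View pics/w3.png

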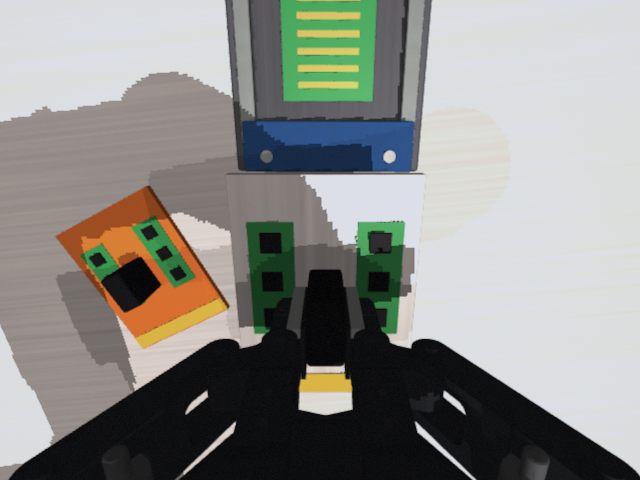

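View pics/s3c.png

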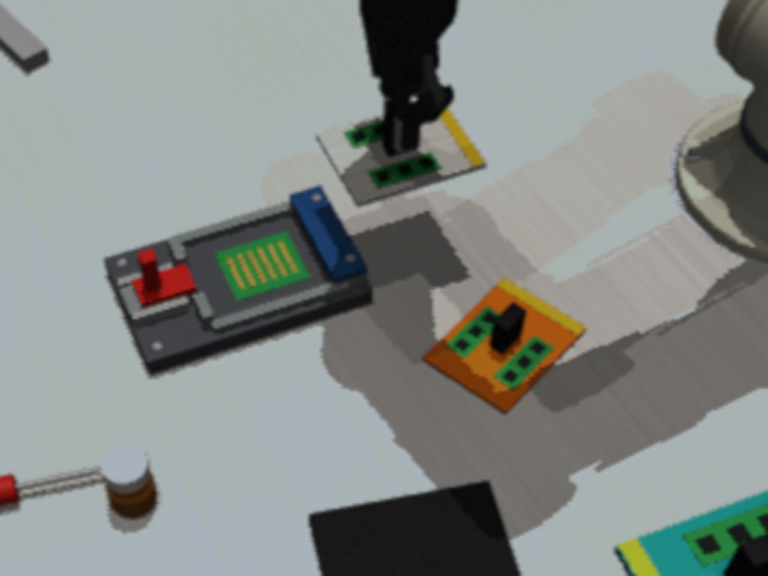

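The plate hangs level in the pinch. The blue lip is at (243–414, 121–171) and the board at (283–377, to 101), both square to the plate. I'll measure the lip.

Run:
```python
from h import *
im=cv2.imread("pics/w3.png");d=np.load("w3.npz");K,T=d["K"],d["T"];h=cv2.cvtColor(im,cv2.COLOR_BGR2HSV)
m=mask(h,(100,90,30),(125,255,255),(235,100,425,172))
ys=np.where(m[:,330])[0];print(ys.min(),ys.max())
# front (upper) edge & back edge lines
def edge(top):
    p=[]
    for u in range(250,408,4):
        if 258<u<275 or 380<u<398: continue
        v=np.where(m[:,u])[0];p.append((u,v.min()-.5 if top else v.max()+.5))
    w=ray(K,T,np.array(p),40)[:,:2];l=cv2.fitLine(w.astype(np.float32),cv2.DIST_HUBER,0,.01,.01).ravel();return l
for t in(1,0):
    l=edge(t);print("edge",l,np.degrees(np.arctan2(l[1],l[0])))
c=big(m);w=ray(K,T,c[:,0],40)[:,:2];print(cv2.minAreaRect(w.astype(np.float32)))
g=big(mask(h,(45,90,60),(75,255,255),(270,0,390,110)));w=ray(K,T,g[:,0],21)
print("board left/right bottom",ray(K,T,[[283,100],[376,100]],21))
# plate free edge at z? underside=149.7-41
print("plate top corners",ray(K,T,[[227.5,173.5],[424.5,173.5]],149.7-35))
```

```text
121 170
edge [ 1.0046168e-01  9.9494094e-01  4.5567841e+02 -1.3016159e+02] 84.23424
edge [ 1.00689635e-01  9.94917870e-01  4.24990631e+02 -1.22524887e+02] 84.221115
((439.62646484375, -130.28561401367188), (109.69982147216797, 31.34050178527832), 84.22103881835938)
board left/right bottom [[ 471.87550373 -103.46214553   21.        ]
 [ 465.5749503  -165.91585223   21.        ]]
plate top corners [[ 436.41178306  -84.53285476  114.7       ]
 [ 427.56131422 -171.97219064  114.7       ]]
```

>>> {"fn": "apply_moves", "kwargs": {
  "targets": [
    [[1,0,-15],0],
    [[0.5,-1,-20],0],
    [[0,0,-18],0],
    [[0,0,-10],0],
    [[0,0,-3],0],
    [[0,0,0],0],
    [[0,0,0],0]
  ]
}}

```text
clock: 5.8
position: [374.3, -122.1, 85.0]
ee_rot: [0.0, -0.671, 0.742, -0.001]
ft_force: [0.1, 0.1, -2.9]
gripper_width: 14.9
```

>>> {"fn": "apply_moves", "kwargs": {
  "targets": [
    [[0,0,-1.5],0],
    [[0,0,-1.5],0],
    [[0,0,-1.5],0],
    [[0,0,-1.5],0],
    [[0,0,0],0]
  ]
}}

```text
clock: 6.3
position: [373.1, -122.2, 79.4]
ee_rot: [-0.0, -0.671, 0.742, 0.0]
ft_force: [-7.6, 3.8, 13.1]
gripper_width: 15.0
```

>>> {"fn": "apply_moves", "kwargs": {
  "targets": [
    [[0,0,-1.5],0],
    [[0,0,-1.5],0],
    [[0,0,0],0]
  ]
}}

```text
clock: 6.6
position: [372.0, -122.2, 76.2]
ee_rot: [-0.001, -0.671, 0.742, 0.001]
ft_force: [-11.9, 4.3, 17.4]
gripper_width: 15.0
```

Run:
```python
from h import *
o=robot.get_obs();print(o["position"],o["ft_force"],o["moment"])
a=get_image("scene")[:,:,::-1];cv2.imwrite("pics/s4c.png",cv2.resize(a[60:260,240:440],None,fx=3,fy=3,interpolation=cv2.INTER_CUBIC))
```

```text
[ 371.96827004 -122.24861566   76.16950049] [-11.91409284   4.26720914  17.37035739] [1.49195371 3.31169571 0.07076429]
```

View pics/s4c.png

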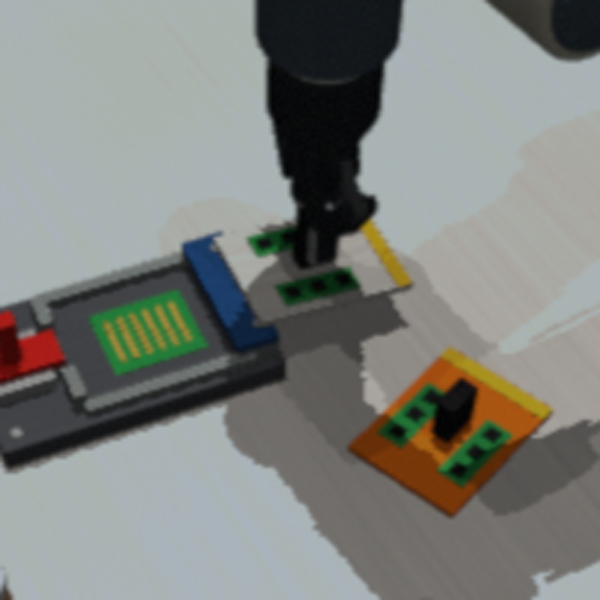

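>>> {"fn": "apply_moves", "kwargs": {
  "targets": [
    [[0,0,-1.5],0],
    [[0,0,-1.5],0],
    [[0,0,-1.5],0],
    [[0,0,0],0]
  ]
}}

```text
clock: 7.05
position: [370.3, -122.1, 70.9]
ee_rot: [-0.002, -0.67, 0.742, 0.002]
ft_force: [-13.3, 5.4, 15.3]
gripper_width: 15.3
```

>>> {"fn": "apply_moves", "kwargs": {
  "targets": [
    [[0,0,-1.5],0],
    [[0,0,-1.5],0],
    [[0,0,-1],0],
    [[0,0,0],0]
  ]
}}

```text
clock: 7.45
position: [369.5, -122.1, 66.6]
ee_rot: [-0.003, -0.67, 0.742, 0.003]
ft_force: [-15.0, 6.2, 15.7]
gripper_width: 15.1
```

Run:
```python
from h import *
o=robot.get_obs();print(o["position"],o["ft_force"],o["moment"])
a=get_image("scene")[:,:,::-1];cv2.imwrite("pics/s5c.png",cv2.resize(a[60:260,240:440],None,fx=3,fy=3,interpolation=cv2.INTER_CUBIC))
```

```text
[ 369.48659976 -122.10058759   66.61978682] [-14.98369125   6.24198691  15.68985883] [1.79712668 4.60244336 0.12849949]
```

View pics/s5c.png

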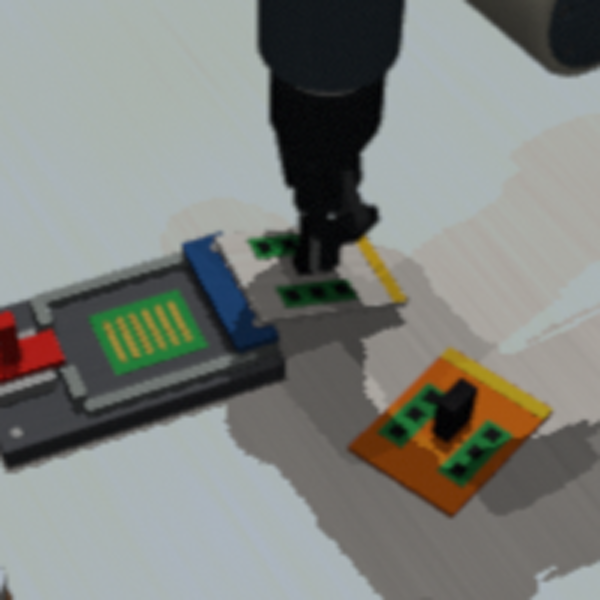

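The plate has tilted in the pinch, stripe side low. I'll lift off and measure the tilt.

>>> {"fn": "apply_moves", "kwargs": {
  "targets": [
    [[0,0,5],0],
    [[0,0,12],0],
    [[0,0,25],0],
    [[0,0,25],0],
    [[0,0,14],0],
    [[0,0,0],0],
    [[0,0,0],0],
    [[0,0,0],0]
  ]
}}

```text
clock: 8.3
position: [372.8, -122.1, 146.6]
ee_rot: [-0.001, -0.67, 0.742, 0.001]
ft_force: [0.4, 0.0, -2.7]
gripper_width: 14.6
```

Run:
```python
from h import *
o=robot.get_obs();print(o["position"],o["ft_force"],o["ee_rot"])
K,T=cam("wrist");np.savez("w6.npz",K=K,T=T,p=o["position"]);cv2.imwrite("pics/w6.png",get_image("wrist")[:,:,::-1])
a=get_image("scene")[:,:,::-1];cv2.imwrite("pics/s6.png",a);cv2.imwrite("pics/s6c.png",cv2.resize(a[60:220,260:460],None,fx=4,fy=3.75,interpolation=cv2.INTER_CUBIC))
```

```text
[ 372.82921666 -122.10245651  146.64678967] [ 0.4498247   0.04205633 -2.71208653] [-7.06641252e-04 -6.70414814e-01  7.41985729e-01  8.09138899e-04]
```

View pics/s6c.png

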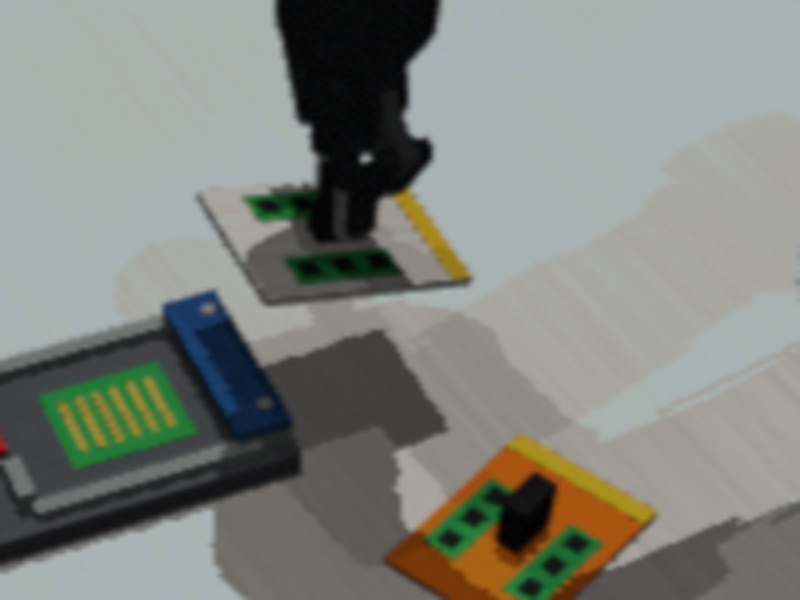

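View pics/w6.png

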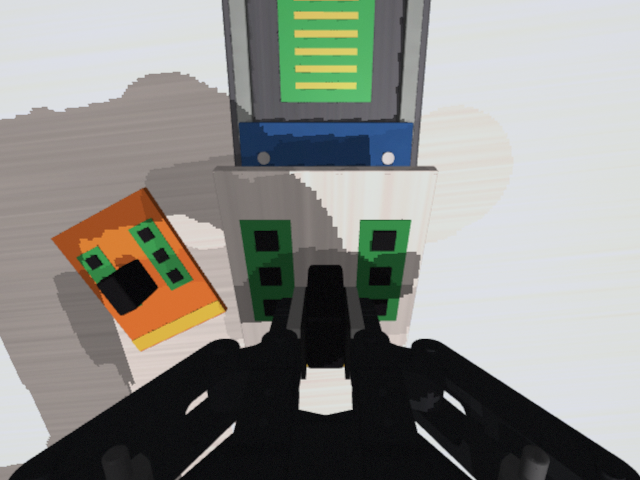

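Run:
```python
from h import *
from scipy.optimize import brentq
for f,px,tz in(("w3.npz",[[227.5,173.5],[424.5,173.5]],149.7),("w6.npz",[[214.5,168],[437,168]],146.6)):
    d=np.load(f);K,T=d["K"],d["T"]
    g=lambda z:np.linalg.norm(np.diff(ray(K,T,px,z),axis=0))-90
    z=brentq(g,60,200);p=ray(K,T,px,z);print(f,z,z-tz,p.round(1))
# stripe in scene
a=cv2.imread("pics/s6.png");h=cv2.cvtColor(a,cv2.COLOR_BGR2HSV);K,T=cam("scene")
c=big(mask(h,(20,120,90),(35,255,255),(350,100,390,140)));print(cv2.boxPoints(cv2.minAreaRect(c)))
xh=np.array([.9949,-.1007,0]);yh=np.array([.1007,.9949,0]);tcp=np.array([372.8,-122.1,146.6])
for th in(0,10,12,14,16,18):
    t=np.radians(th);ex=np.cos(t)*xh+np.sin(t)*np.array([0,0,1]);ez=-np.sin(t)*xh+np.cos(t)*np.array([0,0,1])
    C=tcp+np.array([0,0,-8.]);  # pivot ~33 above underside
    pts=[C+ex*s-ez*(33-6)+yh*y for s,y in((-60,-45),(-60,45),(-48,45),(60,45),(60,-45))]
    print(th,proj(K,T,pts).round(1).tolist())
```

```text
w3.npz 111.0265244950495 -38.67347550495049 [[ 436.1  -83.5  111. ]
 [ 427.  -173.   111. ]]
w6.npz 125.17333248864144 -21.42666751135856 [[ 441.2  -85.2  125.2]
 [ 432.1 -174.7  125.2]]
[[358.15384 112.23077]
 [361.6154  109.92307]
 [376.84616 132.76923]
 [373.3846  135.07693]]
0 [[362.6, 101.5], [381.4, 129.0], [376.1, 130.6], [327.4, 145.5], [310.5, 116.6]]
10 [[359.9, 105.8], [378.5, 133.3], [373.4, 134.2], [325.7, 142.1], [308.7, 113.1]]
12 [[359.3, 106.6], [377.8, 134.2], [372.8, 134.9], [325.5, 141.4], [308.5, 112.3]]
14 [[358.7, 107.5], [377.1, 135.0], [372.2, 135.5], [325.3, 140.6], [308.3, 111.5]]
16 [[358.0, 108.3], [376.4, 135.8], [371.5, 136.2], [325.2, 139.8], [308.1, 110.7]]
18 [[357.3, 109.1], [375.7, 136.6], [370.9, 136.9], [325.0, 139.0], [307.9, 109.9]]
```

The tilt is about 15°. I'll go over the pocket with the striped edge just ahead of the lip and come down to about 8 mm above the floor.

>>> {"fn": "apply_moves", "kwargs": {
  "targets": [
    [[10,-1,0],0],
    [[22,-2,0],0],
    [[30,-3,0],0],
    [[30,-3,0],0],
    [[25,-2,0],0],
    [[14,-1.5,0],0],
    [[6,-0.5,0],0],
    [[0,0,0],0],
    [[0,0,0],0]
  ]
}}

```text
clock: 9.3
position: [510.0, -135.2, 147.4]
ee_rot: [-0.0, -0.67, 0.742, 0.0]
ft_force: [0.1, -0.7, -2.9]
gripper_width: 15.3
```

Run:
```python
from h import *
o=robot.get_obs();print(o["position"],o["ft_force"],o["ee_rot"])
K,T=cam("wrist");np.savez("w7.npz",K=K,T=T);cv2.imwrite("pics/w7.png",get_image("wrist")[:,:,::-1])
```

```text
[ 510.03395535 -135.15744548  147.42704846] [ 0.06807144 -0.65904197 -2.86873228] [-3.19384764e-04 -6.70479822e-01  7.41927606e-01  3.65735527e-04]
```

View pics/w7.png

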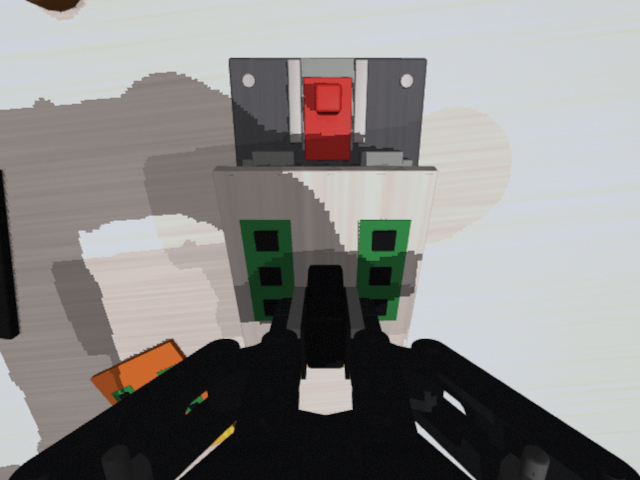

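The plate is centred on the fixture: plate mid-column 326, fixture 328. The bolt slab runs from (304,80) to (351,160), clear ahead. Descending.

>>> {"fn": "apply_moves", "kwargs": {
  "targets": [
    [[0,0,-12],0],
    [[0,0,-18],0],
    [[0,0,-16],0],
    [[0,0,-10],0],
    [[0,0,-5],0],
    [[0,0,-3],0],
    [[0,0,0],0],
    [[0,0,0],0]
  ]
}}

```text
clock: 10.15
position: [511.0, -135.2, 84.4]
ee_rot: [0.0, -0.671, 0.742, -0.0]
ft_force: [0.1, -0.5, -1.7]
gripper_width: 15.0
```

Run:
```python
from h import *
o=robot.get_obs();print(o["position"],o["ft_force"],o["ee_rot"])
a=get_image("scene")[:,:,::-1];cv2.imwrite("pics/s8c.png",cv2.resize(a[80:240,200:400],None,fx=4,fy=3.75,interpolation=cv2.INTER_CUBIC))
```

```text
[ 511.04552719 -135.2307529    84.37180777] [ 0.11572612 -0.4821177  -1.65565979] [ 3.97410666e-04 -6.70547991e-01  7.41865906e-01 -4.60081340e-04]
```

View pics/s8c.png

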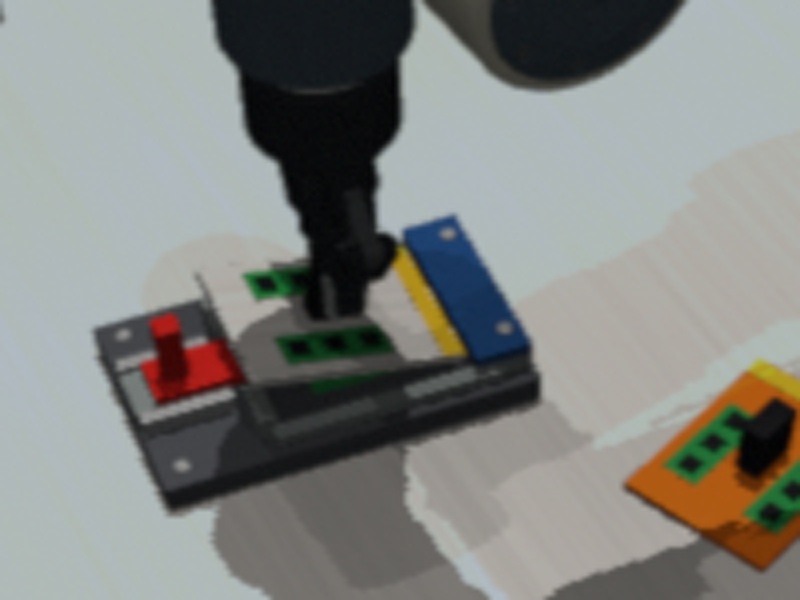

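The striped edge sits in front of the lip and the free edge is high. I'll ease down to contact.

>>> {"fn": "apply_moves", "kwargs": {
  "targets": [
    [[0,0,-2],0],
    [[0,0,-2],0],
    [[0,0,-1.5],0],
    [[0,0,-1],0],
    [[0,0,0],0],
    [[0,0,0],0]
  ]
}}

```text
clock: 10.8
position: [510.6, -135.2, 77.3]
ee_rot: [-0.0, -0.671, 0.742, -0.0]
ft_force: [-0.3, 0.3, -2.8]
gripper_width: 15.0
```

>>> {"fn": "apply_moves", "kwargs": {
  "targets": [
    [[0,0,-1],0],
    [[0,0,-1],0],
    [[0,0,0],0]
  ]
}}

```text
clock: 11.1
position: [510.5, -135.2, 75.1]
ee_rot: [-0.0, -0.671, 0.742, 0.0]
ft_force: [0.1, 0.1, -2.2]
gripper_width: 15.1
```

>>> {"fn": "apply_moves", "kwargs": {
  "targets": [
    [[0,0,-1],0],
    [[0,0,0],0]
  ]
}}

```text
clock: 11.3
position: [510.5, -135.2, 74.1]
ee_rot: [-0.0, -0.67, 0.742, 0.0]
ft_force: [0.1, -0.1, -2.6]
gripper_width: 14.3
```

>>> {"fn": "apply_moves", "kwargs": {
  "targets": [
    [[0,0,-1],0],
    [[0,0,0],0]
  ]
}}

```text
clock: 11.5
position: [510.7, -135.2, 73.4]
ee_rot: [0.0, -0.671, 0.742, -0.0]
ft_force: [-0.0, 1.0, -1.0]
gripper_width: 15.1
```

Run:
```python
from h import *
o=robot.get_obs();print(o["position"],o["ft_force"],o["ee_rot"])
a=get_image("scene")[:,:,::-1];cv2.imwrite("pics/s9c.png",cv2.resize(a[120:200,260:360],None,fx=8,fy=7.5,interpolation=cv2.INTER_CUBIC))
```

```text
[ 510.71972341 -135.19386766   73.39941214] [-0.04161347  0.97654155 -1.02974172] [ 5.47889608e-05 -6.70560021e-01  7.41855269e-01 -1.20188466e-04]
```

View pics/s9c.png

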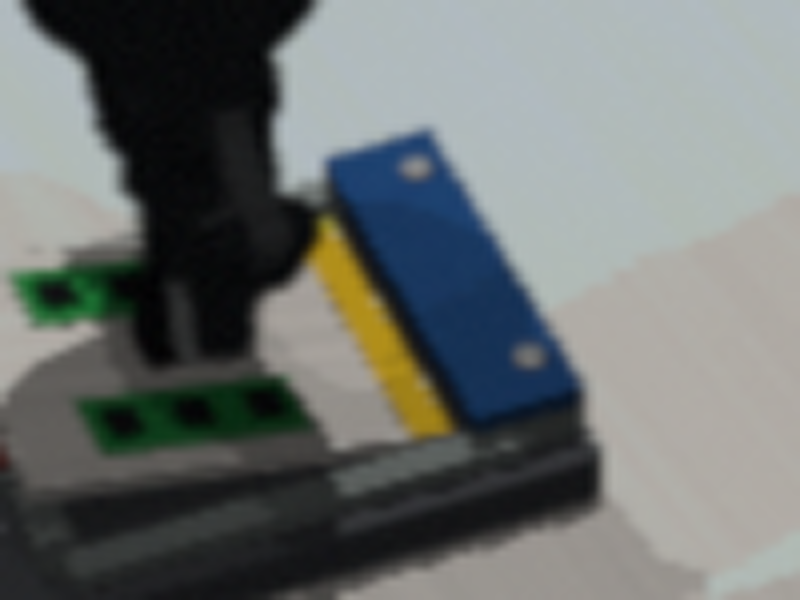

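>>> {"fn": "apply_moves", "kwargs": {
  "targets": [
    [[-2,0.2,0],0],
    [[-2,0.2,0],0],
    [[-2,0.2,0],0],
    [[-2,0.2,0],0],
    [[0,0,0],0]
  ]
}}

```text
clock: 12.05
position: [502.3, -134.4, 73.4]
ee_rot: [-0.0, -0.67, 0.742, 0.0]
ft_force: [0.8, -0.3, -0.3]
gripper_width: 15.1
```

>>> {"fn": "apply_moves", "kwargs": {
  "targets": [
    [[-2,0.2,0],0],
    [[-2,0.2,0],0],
    [[-1,0.1,0],0],
    [[0,0,0],0]
  ]
}}

```text
clock: 12.45
position: [497.5, -133.9, 73.3]
ee_rot: [0.0, -0.671, 0.742, -0.0]
ft_force: [-0.1, 0.8, -0.2]
gripper_width: 15.2
```

Run:
```python
from h import *
o=robot.get_obs();print(o["position"],o["ft_force"],o["ee_rot"])
a=get_image("scene")[:,:,::-1];cv2.imwrite("pics/s10c.png",cv2.resize(a[100:220,210:370],None,fx=5,fy=5,interpolation=cv2.INTER_CUBIC))
```

```text
[ 497.45421337 -133.88272773   73.34788193] [-0.051837    0.77963236 -0.15605551] [ 1.68257652e-06 -6.70519307e-01  7.41892080e-01 -2.67052855e-06]
```

View pics/s10c.png

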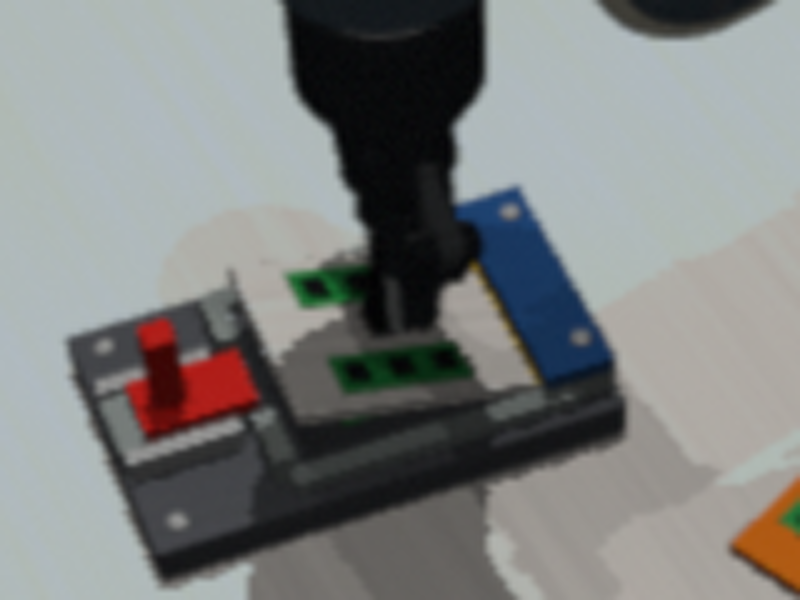

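>>> {"fn": "apply_moves", "kwargs": {
  "targets": [
    [[-1.5,0.15,0],0],
    [[-1.5,0.15,0],0],
    [[0,0,0],0]
  ]
}}

```text
clock: 12.8
position: [494.6, -133.6, 73.4]
ee_rot: [0.0, -0.671, 0.742, -0.0]
ft_force: [0.8, 0.4, -1.1]
gripper_width: 14.9
```

The striped edge is about 11–12 mm under the lip. Now I'll lower the free end, moving along the arc about the striped edge.

>>> {"fn": "apply_moves", "kwargs": {
  "targets": [
    [[1.2,-0.1,-1.5],0],
    [[1.2,-0.1,-1.5],0],
    [[0,0,0],0]
  ]
}}

```text
clock: 13.1
position: [496.8, -133.8, 70.7]
ee_rot: [-0.0, -0.671, 0.742, 0.0]
ft_force: [-0.7, 0.4, 6.6]
gripper_width: 14.6
```

>>> {"fn": "apply_moves", "kwargs": {
  "targets": [
    [[1.1,-0.1,-1.5],0],
    [[1.1,-0.1,-1.5],0],
    [[0,0,0],0]
  ]
}}

```text
clock: 13.4
position: [499.1, -134.1, 68.0]
ee_rot: [-0.0, -0.671, 0.742, -0.0]
ft_force: [-1.6, 1.0, 6.8]
gripper_width: 14.8
```

Run:
```python
from h import *
o=robot.get_obs();print(o["position"],o["ft_force"],o["ee_rot"])
a=get_image("scene")[:,:,::-1];cv2.imwrite("pics/s11c.png",cv2.resize(a[100:220,210:370],None,fx=5,fy=5,interpolation=cv2.INTER_CUBIC))
```

```text
[ 499.14759349 -134.06021454   67.97341236] [-1.58158016  1.01138716  6.80317637] [-2.91195374e-04 -6.70684354e-01  7.41742820e-01 -2.72235721e-05]
```

View pics/s11c.png

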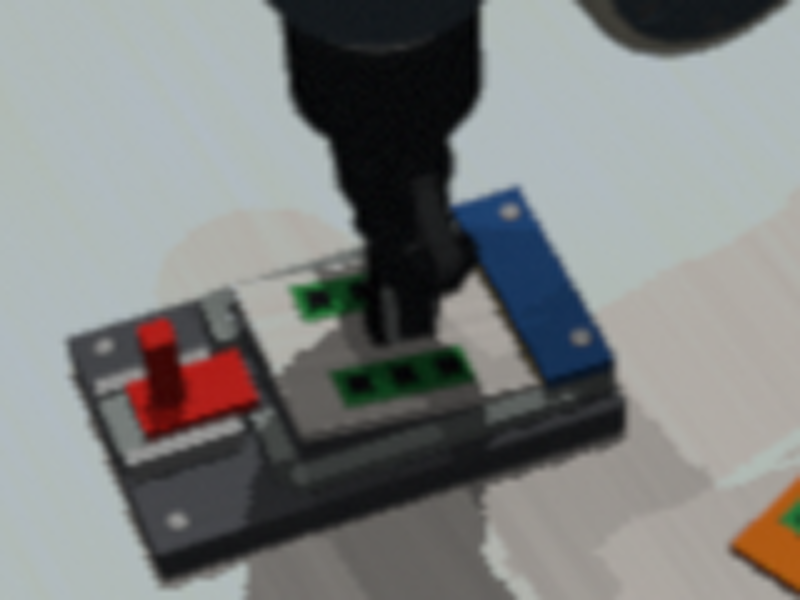

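>>> {"fn": "apply_moves", "kwargs": {
  "targets": [
    [[0.9,-0.1,-1.5],0],
    [[0.9,-0.1,-1.5],0],
    [[0,0,0],0]
  ]
}}

```text
clock: 13.75
position: [501.3, -134.3, 65.2]
ee_rot: [-0.0, -0.671, 0.742, -0.0]
ft_force: [-1.9, 1.4, 8.1]
gripper_width: 14.8
```

>>> {"fn": "apply_moves", "kwargs": {
  "targets": [
    [[0.8,-0.1,-1.3],0],
    [[0.6,0,-1],0],
    [[0,0,0],0]
  ]
}}

```text
clock: 14.05
position: [502.8, -134.4, 62.9]
ee_rot: [0.0, -0.671, 0.742, -0.0]
ft_force: [0.1, -0.4, 6.4]
gripper_width: 14.8
```

Run:
```python
from h import *
o=robot.get_obs();print(o["position"],o["ft_force"],o["ee_rot"])
a=get_image("scene")[:,:,::-1];cv2.imwrite("pics/s12c.png",cv2.resize(a[100:220,210:370],None,fx=5,fy=5,interpolation=cv2.INTER_CUBIC))
cv2.imwrite("pics/w12.png",get_image("wrist")[:,:,::-1])
```

```text
[ 502.84550808 -134.41960966   62.88653341] [ 0.08004632 -0.35451167  6.40200518] [ 7.29928156e-05 -6.70760228e-01  7.41674110e-01 -4.75728564e-04]
```

View pics/s12c.png

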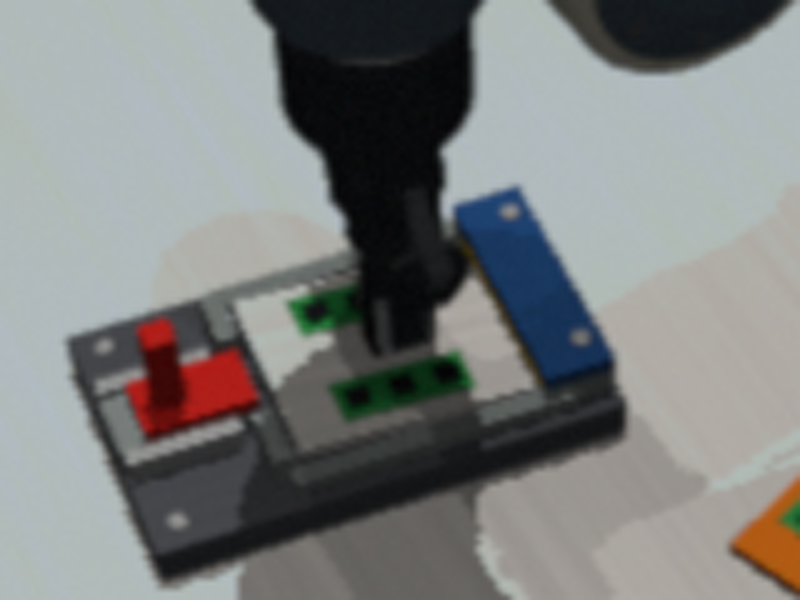

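View pics/w12.png

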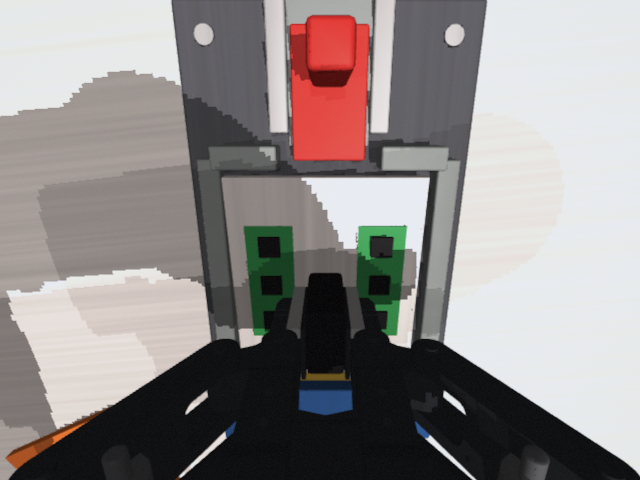

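Nearly flat, between the rails with clearance on both sides. One last bit down.

>>> {"fn": "apply_moves", "kwargs": {
  "targets": [
    [[0.4,0,-0.8],0],
    [[0.2,0,-0.8],0],
    [[0,0,0],0]
  ]
}}

```text
clock: 14.45
position: [503.8, -134.5, 61.5]
ee_rot: [0.0, -0.671, 0.742, -0.001]
ft_force: [-0.8, 0.9, 6.6]
gripper_width: 15.0
```

>>> {"fn": "apply_moves", "kwargs": {
  "targets": [
    [[0,0,-0.6],0],
    [[0,0,0],0]
  ]
}}

```text
clock: 14.65
position: [504.0, -134.5, 61.2]
ee_rot: [0.0, -0.671, 0.742, -0.001]
ft_force: [0.6, 0.9, 8.1]
gripper_width: 14.8
```

>>> {"fn": "apply_moves", "kwargs": {
  "targets": [
    [[0,0,-0.8],0],
    [[0,0,0],0],
    [[0,0,0],0]
  ]
}}

```text
clock: 14.95
position: [504.3, -134.5, 60.5]
ee_rot: [0.001, -0.671, 0.742, -0.001]
ft_force: [1.1, -0.0, 8.3]
gripper_width: 15.2
```

Run:
```python
from h import *
from scipy.optimize import brentq
o=robot.get_obs();print(o["position"],o["ft_force"],o["clock"])
K,T=cam("wrist");im=get_image("wrist")[:,:,::-1];cv2.imwrite("pics/w13.png",im);np.savez("w13.npz",K=K,T=T)
cv2.imwrite("pics/w13c.png",cv2.resize(im[0:240,160:480],None,fx=2.5,fy=2.5,interpolation=cv2.INTER_CUBIC))
```

```text
[ 504.31834225 -134.542247     60.49062123] [ 1.05446613 -0.0283406   8.33653455] 14.95
```

View pics/w13c.png

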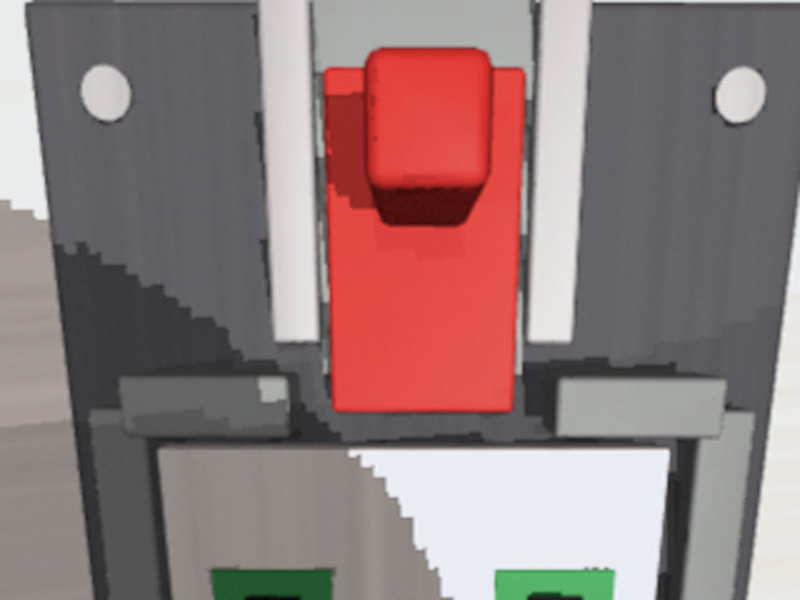

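Run:
```python
from h import *
from scipy.optimize import brentq
im=cv2.imread("pics/w13.png");g=cv2.cvtColor(im,cv2.COLOR_BGR2GRAY).astype(float)
for r in(182,185,190): 
    d=np.diff(g[r]);print(r,[ (i,int(d[i])) for i in range(205,445) if abs(d[i])>25])
d=np.load("w13.npz");K,T=d["K"],d["T"]
px=[[223.2,178.5],[427.8,178.5]]
z=brentq(lambda z:np.linalg.norm(np.diff(ray(K,T,px,z),axis=0))-90,0,200);print(z,ray(K,T,px,z))
print(ray(K,T,px,26))
# stops: outer ends in front face top: 160+120/2.5, 160+725/2.5 (100mm) row 377/2.5
px=[[208.3,151],[450,151]];z=brentq(lambda z:np.linalg.norm(np.diff(ray(K,T,px,z),axis=0))-100,0,200);print("stops",z,ray(K,T,px,36))
px=[[293,163.5],[365,163.5]];print("tip",ray(K,T,px,36.5))
# knob top face corners
px=[[306,68],[356,68]];print("knobtop near edge",ray(K,T,[[308,72],[356,73]],76.5),ray(K,T,[[308,20],[356,20]],76.5))
```

```text
182 [(222, 47), (223, 31), (298, 38), (299, 42), (301, -27), (302, -51), (303, 56), (304, 43), (426, -31), (427, -107), (437, 36), (438, 37)]
185 [(222, 49), (223, 40), (303, 58), (304, 42), (426, -59), (427, -78), (437, 38), (438, 36)]
190 [(223, 51), (224, 29), (308, 34), (309, 38), (425, -34), (426, -130), (436, 34), (437, 41), (438, 29)]
28.57164105244584 [[ 567.10656931  -96.90497354   28.57164105]
 [ 558.08071573 -186.45124072   28.57164105]]
[[ 566.83087459  -96.11162755   26.        ]
 [ 557.650274   -187.19315304   26.        ]]
stops 34.01391688026956 [[ 579.49956893  -95.28987121   36.        ]
 [ 569.62675248 -193.42052311   36.        ]]
tip [[ 571.12336381 -129.04737992   36.5       ]
 [ 568.1578038  -158.49901202   36.5       ]]
knobtop near edge [[ 598.4362412  -140.25987098   76.5       ]
 [ 596.88200384 -153.29237481   76.5       ]] [[ 610.71997463 -141.68561516   76.5       ]
 [ 609.47031733 -154.20333697   76.5       ]]
```

The measured free edge is still 2–5 mm high, and the force is not rising. Going on down in small steps.

>>> {"fn": "apply_moves", "kwargs": {
  "targets": [
    [[0,0,-0.8],0],
    [[0,0,-0.8],0],
    [[0,0,0],0],
    [[0,0,0],0]
  ]
}}

```text
clock: 15.4
position: [505.0, -134.6, 59.3]
ee_rot: [0.001, -0.671, 0.742, -0.002]
ft_force: [1.6, 1.3, 10.1]
gripper_width: 15.2
```

>>> {"fn": "apply_moves", "kwargs": {
  "targets": [
    [[0,0,-0.8],0],
    [[0,0,0],0],
    [[0,0,0],0]
  ]
}}

```text
clock: 15.7
position: [505.3, -134.6, 58.8]
ee_rot: [0.001, -0.671, 0.741, -0.002]
ft_force: [1.9, -0.2, 10.5]
gripper_width: 15.0
```

```bash
cat > fe.py <<'E'
from h import *
from scipy.optimize import brentq
import sys
def run(name):
    o=robot.get_obs();print(o["position"].round(2),o["ft_force"].round(1),o["clock"])
    K,T=cam("wrist");im=np.ascontiguousarray(get_image("wrist")[:,:,::-1]);cv2.imwrite(f"pics/{name}.png",im)
    cv2.imwrite(f"pics/{name}c.png",cv2.resize(im[0:240,160:480],None,fx=2.5,fy=2.5,interpolation=cv2.INTER_CUBIC))
    return K,T,im
E
python3 - <<'E'
from fe import *
K,T,im=run("w14");np.savez("w14.npz",K=K,T=T)
g=cv2.cvtColor(im,cv2.COLOR_BGR2GRAY).astype(float)
for r in(182,186,190):
    d=np.diff(g[r]);print(r,[(i,int(d[i])) for i in range(205,445) if abs(d[i])>30])
for c in(240,400):
    d=np.diff(g[:,c]);print(c,[(i,int(d[i])) for i in range(130,200) if abs(d[i])>20])
a=get_image("scene")[:,:,::-1];cv2.imwrite("pics/s14c.png",cv2.resize(a[100:220,210:370],None,fx=5,fy=5,interpolation=cv2.INTER_CUBIC))
E
```

```text
[ 505.31 -134.6    58.8 ] [ 1.9 -0.2 10.5] 15.7
182 [(223, 48), (302, 41), (303, 41), (425, -32), (426, -112), (439, 45), (440, 37)]
186 [(223, 48), (224, 41), (307, 51), (308, 38), (425, -63), (426, -70), (438, 37), (439, 37)]
190 [(224, 42), (307, 50), (308, 39), (425, -102), (438, 41), (439, 35)]
240 [(179, 25), (180, 25)]
400 [(145, -30), (152, 25), (153, 41), (154, 32), (176, -44), (177, -60), (179, 44), (180, 78), (181, 43)]
```

View pics/w14c.png

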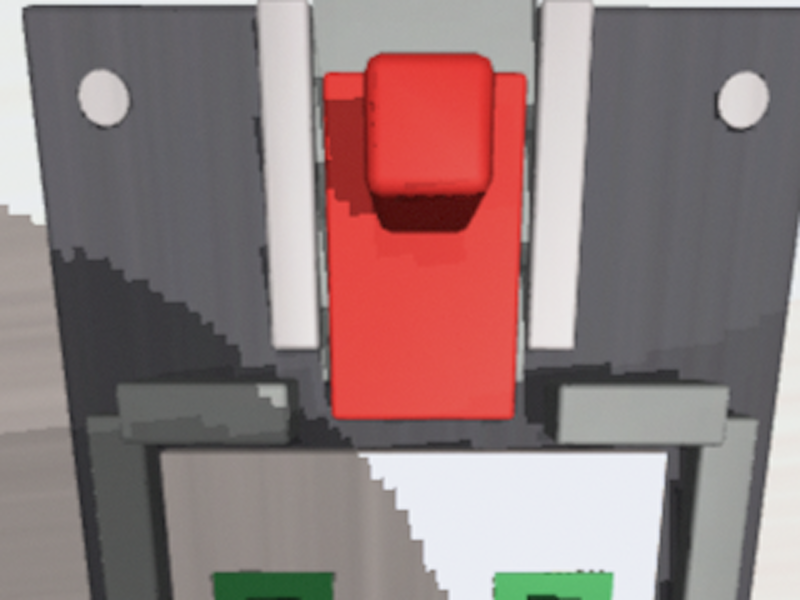

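View pics/s14c.png

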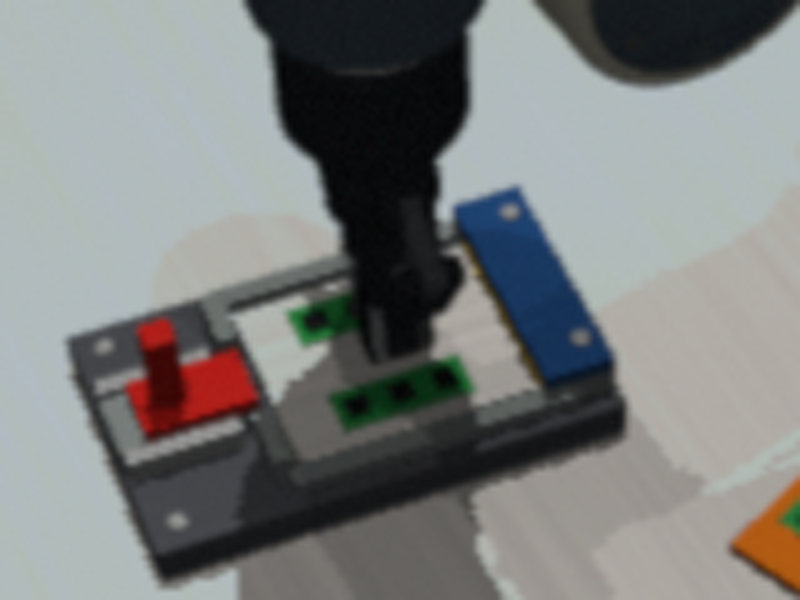

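Still lowering: the top is now near rail height. Continue.

>>> {"fn": "apply_moves", "kwargs": {
  "targets": [
    [[0,0,-0.8],0],
    [[0,0,-0.8],0],
    [[0,0,0],0],
    [[0,0,0],0]
  ]
}}

```text
clock: 16.2
position: [505.4, -134.6, 58.7]
ee_rot: [0.002, -0.671, 0.741, -0.003]
ft_force: [-3.5, 3.3, 22.8]
gripper_width: 15.0
```

>>> {"fn": "apply_moves", "kwargs": {
  "targets": [
    [[0,0,-0.8],0],
    [[0,0,-0.8],0],
    [[0,0,0],0],
    [[0,0,0],0]
  ]
}}

```text
clock: 16.6
position: [505.4, -134.6, 58.7]
ee_rot: [0.002, -0.671, 0.741, -0.003]
ft_force: [-8.3, 6.6, 34.4]
gripper_width: 15.0
```

Run:
```python
from fe import *
K,T,im=run("w15");np.savez("w15.npz",K=K,T=T)
g=cv2.cvtColor(im,cv2.COLOR_BGR2GRAY).astype(float)
for r in(183,186,190):
    d=np.diff(g[r]);print(r,[(i,int(d[i])) for i in range(205,445) if abs(d[i])>30])
```

```text
[ 505.36 -134.6    58.67] [-8.3  6.6 34.4] 16.6
183 [(223, 48), (224, 37), (306, 52), (307, 39), (425, -33), (426, -112), (438, 31), (439, 40), (440, 33)]
186 [(223, 47), (224, 42), (307, 51), (308, 38), (425, -60), (426, -74), (438, 35), (439, 37)]
190 [(224, 47), (307, 52), (308, 37), (425, -93), (438, 39), (439, 36)]
```

View pics/w15c.png

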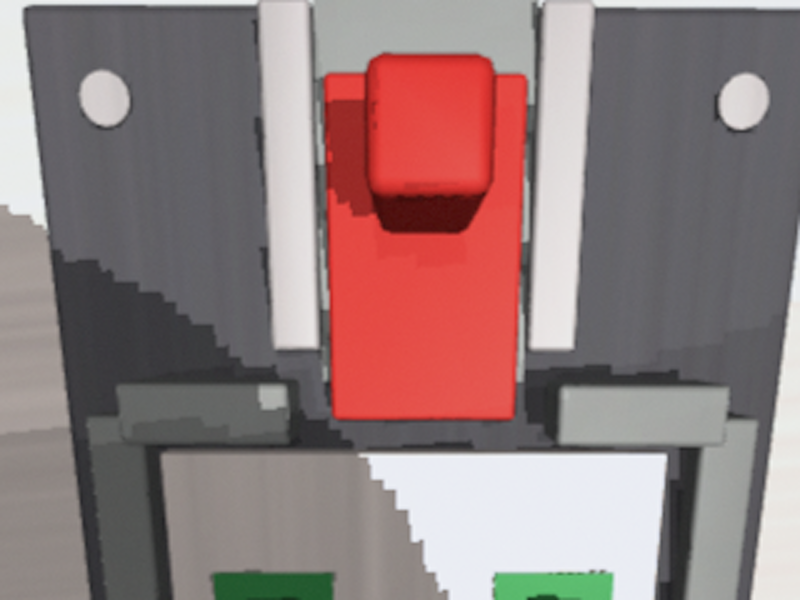

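The force is now rising with no further motion (22→34 N), so the plate is seated flat. I'll take the load off, then let go.

>>> {"fn": "apply_moves", "kwargs": {
  "targets": [
    [[0,0,1.5],0],
    [[0,0,1.3],0],
    [[0,0,0],0]
  ]
}}

```text
clock: 16.95
position: [505.4, -134.6, 58.8]
ee_rot: [0.002, -0.671, 0.741, -0.002]
ft_force: [-0.2, 1.0, 12.9]
gripper_width: 15.0
```

>>> {"fn": "apply_moves", "kwargs": {
  "targets": [
    [[0,0,0],0],
    [[0,0,0],0],
    [[0,0,0],0],
    [[0,0,0],0],
    [[0,0,0],0]
  ],
  "grip": 38
}}

```text
clock: 17.45
position: [502.8, -134.3, 55.9]
ee_rot: [-0.0, -0.671, 0.742, 0.0]
ft_force: [-0.6, 0.2, 0.5]
gripper_width: 38.0
```

Run:
```python
from fe import *
K,T,im=run("w16")
g=cv2.cvtColor(im,cv2.COLOR_BGR2GRAY).astype(float)
for r in(183,186,190):
    d=np.diff(g[r]);print(r,[(i,int(d[i])) for i in range(205,445) if abs(d[i])>30])
```

```text
[ 502.78 -134.29   55.89] [-0.6  0.2  0.5] 17.45
183 [(221, 47), (306, 54), (307, 37), (428, -105), (441, 36), (442, 38)]
186 [(221, 49), (222, 37), (307, 37), (308, 35), (312, 39), (427, -57), (428, -79), (441, 42), (442, 32)]
190 [(221, 43), (222, 42), (312, 52), (313, 40), (427, -93), (428, -31), (440, 36), (441, 37)]
```

>>> {"fn": "apply_moves", "kwargs": {
  "targets": [
    [[0,0,6],0],
    [[0,0,12],0],
    [[0,0,22],0],
    [[0,0,25],0],
    [[0,0,15],0],
    [[0,0,0],0],
    [[0,0,0],0]
  ]
}}

```text
clock: 18.2
position: [503.1, -134.2, 136.7]
ee_rot: [0.001, -0.67, 0.742, -0.0]
ft_force: [0.2, -0.3, -1.2]
gripper_width: 38.3
```

Run:
```python
from fe import *
K,T,im=run("w17");np.savez("w17.npz",K=K,T=T)
a=get_image("scene")[:,:,::-1];cv2.imwrite("pics/s17c.png",cv2.resize(a[100:220,210:370],None,fx=5,fy=5,interpolation=cv2.INTER_CUBIC))
```

```text
[ 503.05 -134.19  136.71] [ 0.2 -0.3 -1.2] 18.2
```

View pics/w17.png

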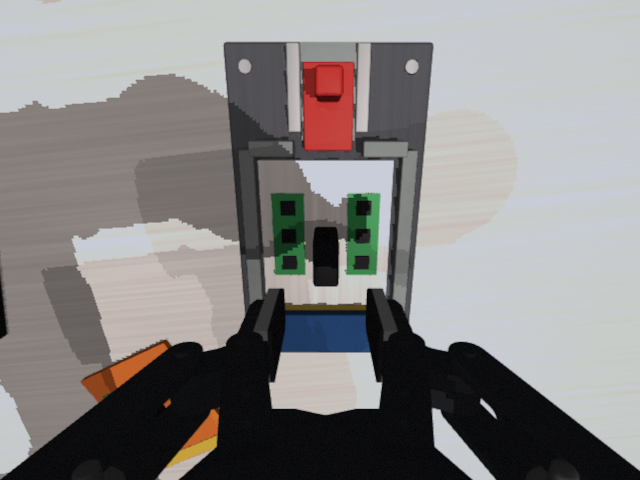

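View pics/s17c.png

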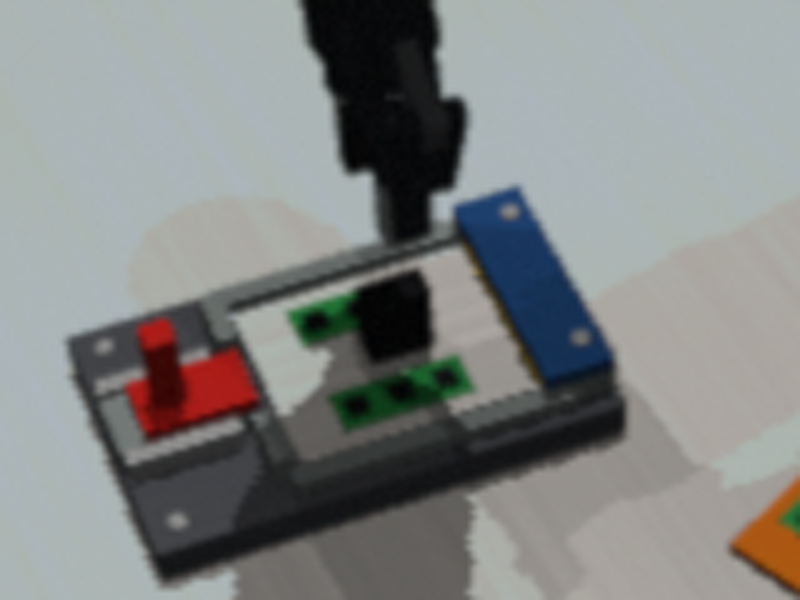

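The plate lies flat in the pocket, its stripe mostly under the lip with only a thin sliver showing at (325,307). The knob's top is at about (329,80). I'll measure it.

Run:
```python
from h import *
d=np.load("w17.npz");K,T=d["K"],d["T"]
im=cv2.imread("pics/w17.png");cv2.imwrite("pics/w17k.png",cv2.resize(im[40:180,220:440],None,fx=3.6,fy=3.6,interpolation=cv2.INTER_CUBIC))
x=np.array([.9949,-.1007]);y=np.array([.1007,.9949]);P=np.array([502.9,-134.6])
def t(px,z):
    q=ray(K,T,px,z)[:,:2];return np.c_[q,(q-P)@x,(q-P)@y].round(1)
print("free edge",t([[258,159.5],[394,159.5]],26));print("base far corners",t([[224,43],[432,43]],20))
print("stops",t([[249,141],[407,141]],36))
```

```text
free edge [[ 567.2  -97.4   60.2   43.5]
 [ 558.1 -186.6   60.2  -46.2]]
base far corners [[ 638.   -86.8  129.5   61.2]
 [ 625.1 -213.7  129.5  -66.3]]
stops [[ 579.5  -95.7   72.3   46.5]
 [ 569.6 -193.2   72.3  -51.5]]
```

View pics/w17k.png

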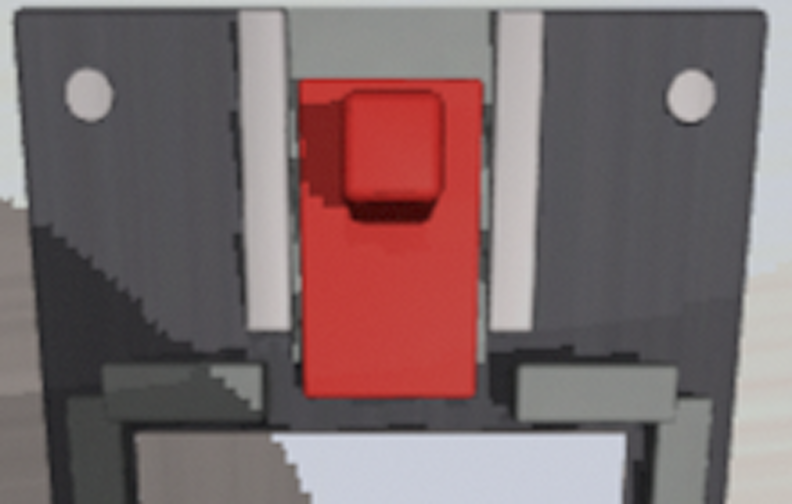

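Run:
```python
from h import *
d=np.load("w17.npz");K,T=d["K"],d["T"]
x=np.array([.9949,-.1007]);y=np.array([.1007,.9949]);P=np.array([502.9,-134.6])
def t(px,z):
    q=ray(K,T,px,z)[:,:2];return np.c_[q,(q-P)@x,(q-P)@y].round(1)
print("knob",t([[329.4,64.7],[329.4,95]],76.5));print("tip",t([[304.5,149.5],[352.5,149.5]],36.5))
```

```text
knob [[ 610.5 -148.2  108.4   -2.7]
 [ 597.3 -146.9   95.1   -2.8]]
tip [[ 571.  -129.3   67.2   12.1]
 [ 568.  -159.1   67.2  -17.8]]
```

>>> {"fn": "apply_moves", "kwargs": {
  "targets": [
    [[10,-1,0],0],
    [[22,-3,0],0],
    [[27,-3,0],0],
    [[24,-3,0],0],
    [[13,-1.5,0],0],
    [[5,-0.5,0],0],
    [[0,0,0],0],
    [[0,0,0],0]
  ]
}}

```text
clock: 19.1
position: [603.5, -146.2, 135.8]
ee_rot: [-0.0, -0.671, 0.742, 0.0]
ft_force: [0.4, -0.9, 0.3]
gripper_width: 38.1
```

>>> {"fn": "apply_moves", "kwargs": {
  "targets": [
    [[0,0,-12],0],
    [[0,0,-20],0],
    [[0,0,-20],0],
    [[0,0,-11],0],
    [[0,0,-6],0],
    [[0,0,0],0],
    [[0,0,0],0]
  ]
}}

```text
clock: 19.8
position: [604.5, -146.4, 68.0]
ee_rot: [0.0, -0.671, 0.742, -0.001]
ft_force: [0.2, -0.3, -0.0]
gripper_width: 37.9
```

Run:
```python
from fe import *
K,T,im=run("w18")
a=get_image("scene")[:,:,::-1];cv2.imwrite("pics/s18c.png",cv2.resize(a[100:220,190:350],None,fx=5,fy=5,interpolation=cv2.INTER_CUBIC))
```

```text
[ 604.47 -146.37   67.97] [ 0.2 -0.3 -0. ] 19.8
```

View pics/w18.png

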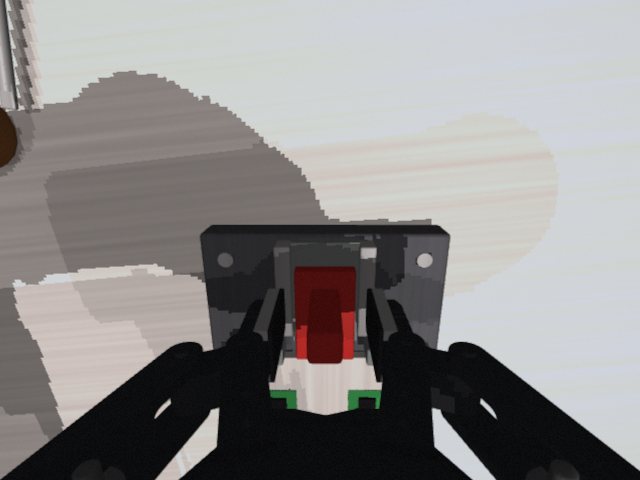

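View pics/s18c.png

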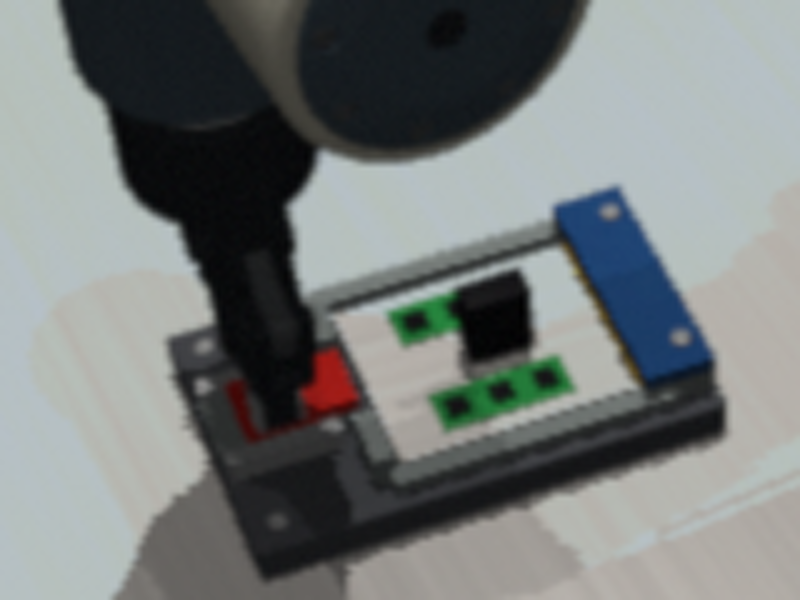

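The knob sits centred between the fingers. Close, then push.

>>> {"fn": "apply_moves", "kwargs": {
  "targets": [
    [[0,0,0],0],
    [[0,0,0],0],
    [[0,0,0],0],
    [[0,0,0],0],
    [[0,0,0],0],
    [[0,0,0],0]
  ],
  "grip": 6
}}

```text
clock: 20.5
position: [604.5, -146.2, 67.9]
ee_rot: [0.0, -0.671, 0.742, -0.0]
ft_force: [0.2, 1.5, 5.0]
gripper_width: 13.5
```

>>> {"fn": "apply_moves", "kwargs": {
  "targets": [
    [[-2,0.2,0],0],
    [[-3,0.3,0],0],
    [[-3,0.3,0],0],
    [[-3,0.3,0],0],
    [[-3,0.3,0],0],
    [[-3,0.3,0],0],
    [[0,0,0],0]
  ]
}}

```text
clock: 21.2
position: [587.2, -144.4, 67.9]
ee_rot: [0.001, -0.671, 0.742, -0.001]
ft_force: [0.6, 1.8, 5.9]
gripper_width: 13.1
```

>>> {"fn": "apply_moves", "kwargs": {
  "targets": [
    [[-2,0.2,0],0],
    [[-2,0.2,0],0],
    [[-1.5,0.15,0],0],
    [[0,0,0],0]
  ]
}}

```text
clock: 21.6
position: [582.0, -143.9, 67.9]
ee_rot: [0.001, -0.671, 0.742, -0.001]
ft_force: [1.3, 2.8, 5.8]
gripper_width: 12.9
```

>>> {"fn": "apply_moves", "kwargs": {
  "targets": [
    [[-1.5,0.15,0],0],
    [[-1.5,0.15,0],0],
    [[0,0,0],0]
  ]
}}

```text
clock: 21.9
position: [580.1, -143.7, 67.9]
ee_rot: [0.001, -0.671, 0.742, -0.002]
ft_force: [5.4, 2.4, 2.6]
gripper_width: 13.0
```

>>> {"fn": "apply_moves", "kwargs": {
  "targets": [
    [[-1.5,0.15,0],0],
    [[-1.5,0.15,0],0],
    [[0,0,0],0]
  ]
}}

```text
clock: 22.2
position: [579.8, -143.6, 68.0]
ee_rot: [0.003, -0.671, 0.742, -0.004]
ft_force: [13.9, -0.1, -4.0]
gripper_width: 13.1
```

The bolt stops after 24.8 mm of travel with the force climbing, so it is at its end stop. One more firm push, then unload and release.

>>> {"fn": "apply_moves", "kwargs": {
  "targets": [
    [[-1.5,0.15,0],0],
    [[-1,0.1,0],0],
    [[0,0,0],0]
  ]
}}

```text
clock: 22.5
position: [579.6, -143.6, 68.1]
ee_rot: [0.005, -0.671, 0.742, -0.005]
ft_force: [21.0, -2.6, -9.6]
gripper_width: 12.8
```

>>> {"fn": "apply_moves", "kwargs": {
  "targets": [
    [[2.5,-0.25,0],0],
    [[2,-0.2,0],0],
    [[0,0,0],0]
  ]
}}

```text
clock: 22.8
position: [580.0, -143.7, 68.0]
ee_rot: [0.002, -0.671, 0.742, -0.002]
ft_force: [6.5, 0.6, 1.7]
gripper_width: 13.1
```

>>> {"fn": "apply_moves", "kwargs": {
  "targets": [
    [[0,0,0],0],
    [[0,0,0],0],
    [[0,0,0],0],
    [[0,0,0],0],
    [[0,0,0],0]
  ],
  "grip": 38
}}

```text
clock: 23.3
position: [577.1, -143.7, 66.9]
ee_rot: [-0.0, -0.67, 0.742, 0.0]
ft_force: [-0.5, -0.5, -0.7]
gripper_width: 38.0
```

>>> {"fn": "apply_moves", "kwargs": {
  "targets": [
    [[0,0,6],0],
    [[0,0,15],0],
    [[0,0,25],0],
    [[0,0,30],0],
    [[0,0,30],0],
    [[-10,0,20],0],
    [[-25,0,10],0],
    [[-25,0,0],0],
    [[-10,0,0],0],
    [[0,0,0],0]
  ]
}}

```text
clock: 24.3
position: [506.7, -143.7, 204.0]
ee_rot: [0.0, -0.67, 0.742, -0.0]
ft_force: [0.7, -0.0, 0.6]
gripper_width: 38.4
```

Run:
```python
from fe import *
K,T,im=run("w20")
x=np.array([.9949,-.1007]);P=np.array([502.9,-134.6])
h=cv2.cvtColor(im,cv2.COLOR_BGR2HSV);m=mask(h,(0,150,60),(8,255,255));c=big(m);b=cv2.boundingRect(c);print(b)
q=ray(K,T,[[b[0]+b[2]/2,b[1]+b[3]]],36.5)[:,:2];print("tip t",(q-P)@x)
a=get_image("scene")[:,:,::-1];cv2.imwrite("pics/s20.png",a);cv2.imwrite("pics/s20c.png",cv2.resize(a[100:220,210:370],None,fx=5,fy=5,interpolation=cv2.INTER_CUBIC))
```

```text
[ 506.67 -143.7   203.97] [ 0.7 -0.   0.6] 24.3
(298, 118, 37, 63)
tip t [42.30268585]
```

View pics/w20.png

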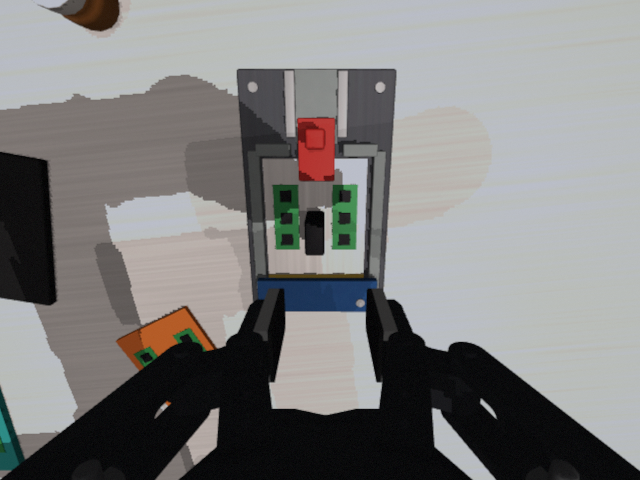

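View pics/s20.png

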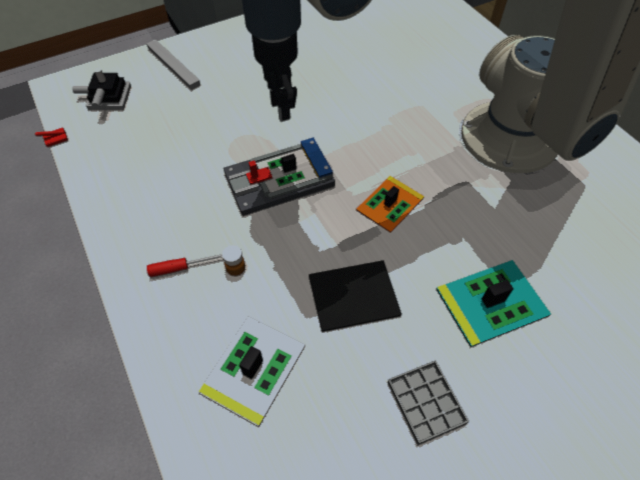

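View pics/s20c.png

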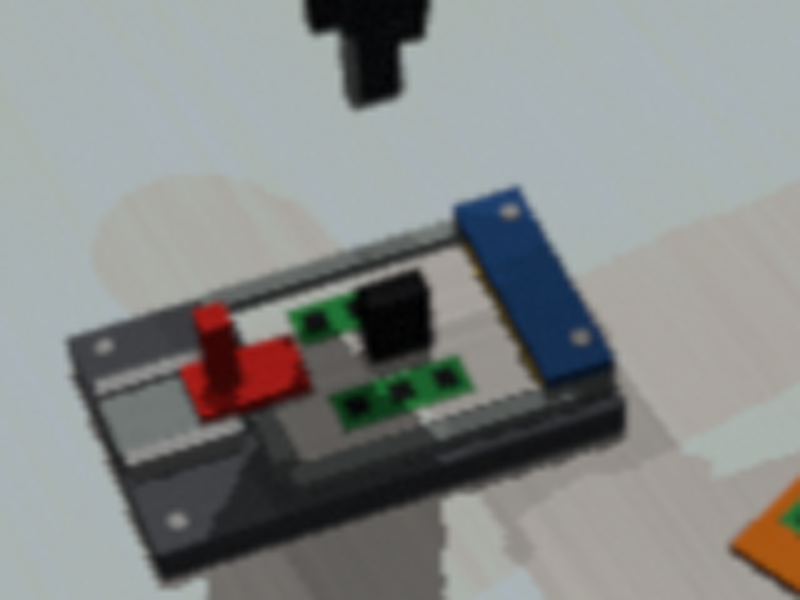

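The plate is flat under the lip, the bolt slab is over its free edge (tip at x ≈ +42 mm), and everything else is where it was. Handing in.

Run:
```python
from cell import workorder,robot
print(workorder.sign_off(),robot.get_obs()["clock"])
```

```text
the job is handed in; nothing more can be done
the job is handed in; nothing more can be done
```

The fixture is closed and the job is handed in; the last clock reading was 24.3 s of the allowed 58 s.

**What I did:** I took the smaller white plate by its black grip. The moves cannot tilt the tool, so I tilted the plate about 15° in the pinch by pressing its free edge on top of the blue lip. I then slid the striped edge under the lip, lowered the plate along an arc until it sat flat, and let go. After that I pushed the red bolt until it stopped, released it and moved the arm clear.

**Last checks:**
- **Plate:** While seating it, the force rose from 10 to 34 N with no further movement. After release its free edge was at x = +60 mm and its width fitted a plate lying flat. The stripe is under the lip except for a thin sliver.
- **Bolt:** It stopped dead at 24.8 mm of hand travel while the force rose to 21 N. The picture agrees: the tip moved 24.9 mm, from 67.2 to 42.3 mm. Full travel is 26 mm and the bolt starts at 0 to 4 mm, so this fits if it started about 1 mm in. I could not read the start position directly.
- **Other things:** The jar, screwdriver and chip tray look unmoved in the last scene picture, and the arm is touching nothing.

**Disagreement:** The wrist camera read 1 to 3 mm off sideways compared with the top camera and the arm's own position at the grasp. I corrected for this, and it fell within the pocket's clearance.

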